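# Shut a violin bridge in its turn-over holder and turn it over

## Task

Two identical green turn-over holders stand open on the bench; one has the half-carved violin bridge lying in its tray, the other is empty. Fold the lid of the holder with the bridge fully shut over the bridge, then swing that tray over by its black bar, half a turn, until it lies level again upside down with the bridge still shut inside, so that the back of the bridge shows in the tray's window. Leave the empty holder alone and let go at the end.

Things in the scene. Friction and masses are not known exactly. Their poses are not given: they have to be found in the camera images.
- bridge: Half-carved violin bridge of pale maple, 36 x 43 x 4 mm, lying flat and loose in the tray of the holder to be used; origin at the centre of its underside.
- holder: Turn-over holder with the bridge in it, fixed to the bench. Origin: centre of the base's underside, on the bench; z up. Wooden base 150 (x) x 140 (y) x 12 mm; two side posts at y = +-62 mm, 10 mm thick, 91 mm tall, carry the tray's axle along y at x = 0, 70 mm up. At the start the bar is on the -x side, the lid's hinge on +x. Rest posts for the arms at x +-62, y +-42 mm, 65 mm tall, 12 mm wide.
- cradle_pocket (a point): Centre of the pocket (54 x 60 mm, 8 mm deep, with an open viewing window of 24 x 28 mm in its floor) of the green tray, on the axle. Tray: 80 mm across (holder x), 96 mm along the axle, from 10 mm below to 4 mm above the axle. Turns with the tray: its z axis is up at the start, down when turned over. The bridge in the tray has its origin within about 13 mm of here.
- cradle_bar (a point): Middle of the tray's black round bar, 10 mm thick, 84 mm long, parallel to the axle, 80 mm from it; 70 mm above the bench at the start. Arms 8 mm thick at its ends (+-42 mm); free gap of 35 mm to the tray's edge. Pinch it from above, jaws closing along holder x; it turns within the grip on its half circle of 80 mm radius, up to 150 mm above the bench and down on the other side.
- cradle (a joint): Turn of the tray about its axle, rad: 0 at the start (level, bar on the holder's -x side, at a stop), growing as the bar is lifted up and over to +x; 3.14 = turned over, level, bar on the +x side, at the other stop. Friction 0.12 N m: it stays where it is left; 2 to 5 N at the bar move it.
- lid (a joint): Lid angle, rad: 0 = shut (stop), 1.57 = square to the tray, start 1.75 to 2.05 (leaning out, away from the bar). Green frame with clear window, 80 mm from hinge to free edge, 96 wide, 6 thick, no knob: push its outer (+x) face over towards the bar and down. Hinge line at holder x +40, 74 mm up; shut, its top is 80 mm up. Stiff hinge (0.06 N m) holds it at any angle; 1 to 2 N at the edge move it.
- spare_lid_edge (a point): Middle of the free edge of the open lid of the other, empty holder (same make and size), which must stay as it is.
Not all that is in view belongs to the job. Of the things that look like the bridge, the smallest one is meant.

How it is judged:
On the way, in this order (a step that is already met when the one before it is completed fails the run):
1. the lid is shut over the bridge while the tray is still right way up (value of joint lid below 0.17 rad and value of joint cradle below 0.5 rad and distance between bridge and cradle_pocket below 0.022 m), for 0.1 s.
2. the tray has been turned over (value of joint cradle above 2.96 rad), for 0.1 s.
At the end, for the whole second after the job is handed in: The tray is turned over (within 10 degrees of its second stop), its lid is shut (within 10 degrees), and the bridge lies at rest inside, within 22 mm of the pocket's centre (value of joint cradle above 2.96 rad and value of joint lid below 0.17 rad and distance between bridge and cradle_pocket below 0.022 m and linear speed of bridge below 0.05 m/s); the robot touches nothing.
It fails at once if the empty holder was moved (its lid edge shifted by more than 20 mm) (distance of spare_lid_edge from where it was at the start of the episode above 0.02 m).
It fails at once if the bridge fell out of the tray (distance between bridge and cradle_pocket above 0.045 m).
It also fails if it takes over 54 s, if anything falls off the work surface, if the arm or the gripper's body presses on something with over 40 N, if the wrist force passes 120 N, or if a joint passes its speed limit or range.

## Robot

A 6-joint arm with a two-finger parallel gripper is mounted at the origin on a cart in front of the work surface, level with it; the furniture and walls round the work are solid. World frame = base frame: x ahead of the robot, y to its left, z up, the work surface at z = 0. Lengths are in m, angles in rad, forces in N, time in s.
With the tool pointing down it reaches from about 0.25 to 0.775 m from the base axis. Payload 4 kg.
Tool frame: the origin (TCP) lies midway between the tips of the shut fingers; the grasp point (between the pads) lies 19 mm behind it (robot.tcp_to_grasp is the distance from the TCP to the grasp point, in m); z points along the fingers, x is the direction in which the jaws open and shut, and the axes are right-handed (so a half turn about z gives the same grasp; the last joint's range is limited). The gripper opens to 94 mm and grips with 3 to 60 N. Pads are 16 mm wide; open, the fingers measure 119 mm over their backs; the gripper's body (75 mm by 177 mm) begins 78 mm behind the grasp point.
Start: joints at [-1.344, 0.087, 1.371, -0, 1.684, -0.103], TCP at [0.178, -0.52, 0.18] pointing down, gripper open.
Joint ranges: [-3.1, 3.1], [-0.76, 2.03], [0.27, 2.55], [-1.08, 4.22], [0.17, 2.65], [-2.57, 2.57]. Speed limits (rad/s): [2.79, 2.79, 3.14, 3.14, 3.14, 3.14].

## Interface

Orientations are given as [roll, pitch, yaw] about the fixed x, y, z axes, in that order (R = Rz(yaw) Ry(pitch) Rx(roll)).
In Python, from bench import get_obs, vision, robot gives the robot as it stands.
- The arm moves only by the tool servo_tool, never from a script. Its argument "targets" is text: rows parted by semicolons, each of 7 numbers parted by spaces: the opening, from 0 (shut) to 1 (fully open), then the shift along the tool's x, y, z as a fraction of full scale, then the turn, a rotation vector about the tool's x, y, z as a fraction of full scale. A call has 1 to 12 rows; each row is the pose to reach, as a shift and turn from the pose commanded when the call began, along the tool's axes at that moment, turning the shorter way round; what a row does not reach only later rows make up. Full scale, the value 1, is 0.25 m for a shift and pi rad for a turn. A row lasts 1/12 s, in which the tool goes at most 41.7 mm and 7.16 degrees, less where a joint would pass 70% of its speed; a pose out of reach is approached as far as the arm can. A call with a number of a shift or a turn outside -1 to 1 is refused whole. A call with a gripper value outside its range is refused whole. The fingers move at their own pace and stop on an object; the grip force is fixed at half the most. Time passes only in rows, so rows that repeat a pose let the fingers close. It gives the time, the measured TCP pose, the force and the opening at its end, in the units of the state.
- get_obs(): the state, without advancing time (a new reading comes with each control period).
- vision.snapshot(name): name is "scene" or "top" or "wrist"; returns a dict with "image" (480x640x3 uint8, red, green, blue), "mtx" (3x3 intrinsics, pixels), "world_from_camera" (4x4, takes a point from camera to world coordinates); the wrist camera has in their place "T_tool_cam" (4x4, takes a point from camera to tool coordinates, whose origin is the TCP and whose axes are the tool frame's). Camera axes: x right, y down, z forward; pixel columns grow to the right and rows downward; lengths in m; the calibration is good to about 2 mm. A picture is of the moment at which its call begins: read the wrist's pose just before it. There is no depth.
- robot.close_job(): hands the job in, once; it reports no verdict.
The state is a dict: "time": time; "joint_positions": joint angles; "qvel": joint speeds; "joint_torque": joint torques, N m; "tool_pos": TCP position; "ee_rot": TCP orientation; "wrist_force": force on the tool from outside, world axes, zero at the start; "wrist_torque": the same for the moment, N m; "width": finger opening in m.
Only numpy, scipy, OpenCV 4.12 (cv2) and the standard library are available. Lean on these libraries where they do the work, as an engineer would, in place of code of your own. Each camera call takes 0.05 s, during which the arm holds its last target.

## Working session

There is one attempt and no reset: what is moved stays moved. The work goes in short steps, Python scripts to look and compute and a tool call to move; the robot and the scene stay as the last step left them, time stands still between calls to the robot, and variables do not carry over. Pictures are saved under pics/ and viewed, and the job is handed in when it is done.

Besides the shell and the picture viewer there is one more tool, called after ">>>" as name(argument=value, ...) on one line, values as JSON. servo_tool: Moves the arm, as the interface text tells. Its arguments: {"type":"object","properties":{"targets":{"type":"string"}},"required":["targets"]}

```bash
mkdir -p pics; ls
python3 - <<'E'
from bench import get_obs, vision, robot
import cv2
o=get_obs();print(o)
for n in ("scene","top"):
    s=vision.snapshot(n);cv2.imwrite(f"pics/{n}0.png",s["image"][:,:,::-1]);print(s["mtx"],s["world_from_camera"])
E
```

```text
pics
{'time': 0.0, 'joint_positions': array([-1.34410173e+00,  8.79726957e-02,  1.37227515e+00, -1.12294919e-06,
        1.68361170e+00, -1.03087814e-01]), 'qvel': array([-0.00069828,  0.00112264,  0.00067049, -0.00080172,  0.00022845,
       -0.00015878]), 'joint_torque': array([-1.73371509e-04, -3.40183353e+01, -3.02424932e+01,  7.18196877e-02,
        3.30556172e-02, -1.72528748e-04]), 'tool_pos': array([ 0.17797126, -0.51975126,  0.178284  ]), 'ee_rot': array([-3.14136049e+00,  2.25496979e-03, -1.24101378e+00]), 'wrist_force': array([-0.36916067, -0.66273247,  0.80188064]), 'wrist_torque': array([ 0.01828862, -0.00043527, -0.02672555]), 'width': 0.09409107283227251}
[[521.21962527   0.         317.43481368]
 [  0.         521.21962527 232.9619027 ]
 [  0.           0.           1.        ]] [[-7.27688753e-01 -3.56418012e-01  5.86033513e-01  8.12259899e-02]
 [-6.85907481e-01  3.78028975e-01 -6.21791784e-01  5.26022346e-01]
 [ 8.01434302e-05 -8.54435659e-01 -5.19557214e-01  5.37301488e-01]
 [ 0.00000000e+00  0.00000000e+00  0.00000000e+00  1.00000000e+00]]
[[514.18347099   0.         308.38321544]
 [  0.         514.18347099 246.59685354]
 [  0.           0.           1.        ]] [[ 0.02520963 -0.99716885  0.07084317  0.5062596 ]
 [-0.9996408  -0.0245004   0.01086263 -0.01877418]
 [-0.00909619 -0.07109156 -0.99742832  1.03162363]
 [ 0.          0.          0.          1.        ]]
```

View pics/scene0.png

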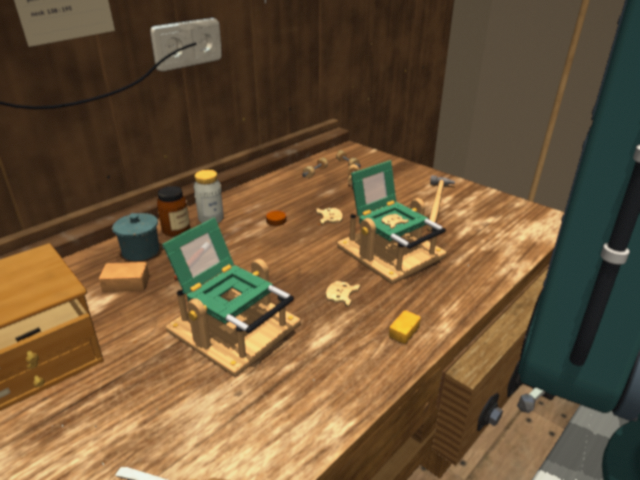

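View pics/top0.png

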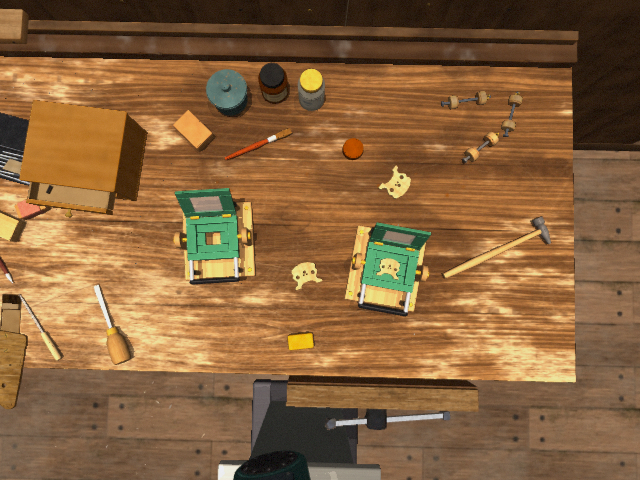

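The scene view shows the empty holder at (230,295) and the loaded one at (390,225). In the top view the loaded holder is at (390,265), with its bar at (384,309) and its lid at (400,236).

Run:
```python
import cv2
a=cv2.imread("pics/top0.png")[210:330,330:450];cv2.imwrite("pics/topc.png",cv2.resize(a,None,fx=5,fy=5,interpolation=cv2.INTER_CUBIC))
a=cv2.imread("pics/scene0.png")[150:290,325:465];cv2.imwrite("pics/scc.png",cv2.resize(a,None,fx=4,fy=4,interpolation=cv2.INTER_CUBIC))
```

```text
(no output)
```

View pics/topc.png

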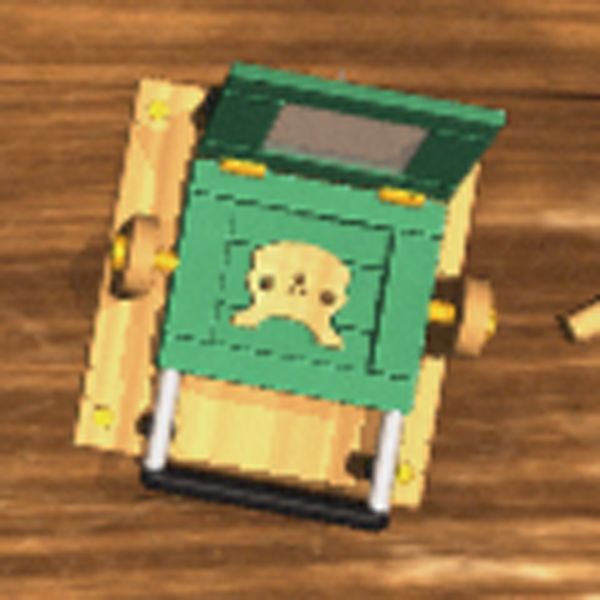

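View pics/scc.png

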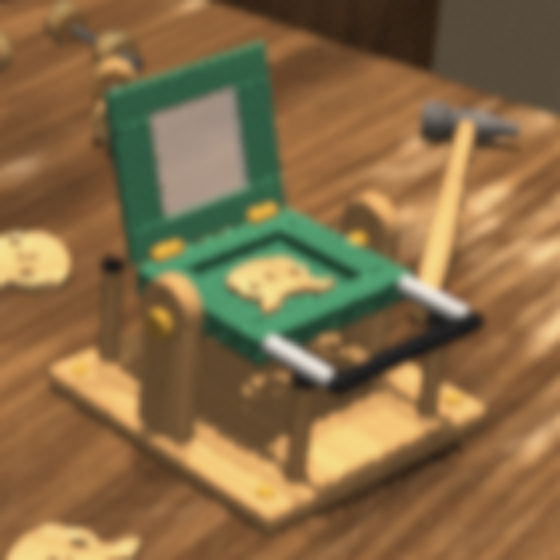

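```bash
cat > h.py <<'E'
import numpy as np
from bench import get_obs, vision, robot
def ray(s,px):
    d=np.linalg.inv(s["mtx"])@[px[0],px[1],1];T=s["world_from_camera"];return T[:3,3],T[:3,:3]@d
def plane(s,px,z):
    o,d=ray(s,px);return o+d*(z-o[2])/d[2]
def tri(s1,p1,s2,p2):
    o1,d1=ray(s1,p1);o2,d2=ray(s2,p2)
    t=np.linalg.lstsq(np.c_[d1,-d2],o2-o1,rcond=None)[0]
    a=o1+d1*t[0];b=o2+d2*t[1];return (a+b)/2,np.linalg.norm(a-b)
E
python3 - <<'E'
from h import *
np.set_printoptions(precision=4,suppress=True)
s=vision.snapshot("top");c=vision.snapshot("scene")
T=lambda x,y:((x+.0)/5-.4+330,y/5-.4+210)
S=lambda x,y:(x/4-.4+325,y/4-.4+150)
nl,nr,fl,fr=[plane(s,T(*p),.074) for p in((162,370),(410,410),(195,165),(445,205))]
print("tray",nl,nr,fl,fr,(nl+nr+fl+fr)/4, np.linalg.norm(nl-nr),np.linalg.norm(nl-fl))
bl,br=[plane(s,T(*p),.07) for p in((150,480),(385,520))]
print("bar",bl,br,(bl+br)/2)
for v in(bl-br,fl-fr,nl-nr): print(np.arctan2(-v[0],v[1]))
q=[plane(s,T(*p),.013) for p in((157,110),(103,418),(405,472))]; print("screws",q,(q[0]+q[2])/2)
v=q[0]-q[1];print(np.arctan2(v[1],v[0]))
for a,b in(((237,66),(110,90)),((505,115),(265,45)),((150,480),(335,385)),((385,520),(478,322))):
    print(tri(s,T(*a),c,S(*b)) )
E
```

```text
tray [ 0.5079 -0.1096  0.074 ] [ 0.4954 -0.2016  0.074 ] [ 0.5845 -0.1205  0.074 ] [ 0.5718 -0.2138  0.074 ] [ 0.5399 -0.1614  0.074 ] 0.09286381515469284 0.07739713189923714
bar [ 0.467  -0.1062  0.07  ] [ 0.4545 -0.1935  0.07  ] [ 0.4608 -0.1499  0.07  ]
-0.14241545805693337
-0.1349958172949791
-0.1346174761494551
screws [array([ 0.6111, -0.1115,  0.013 ]), array([ 0.4885, -0.0924,  0.013 ]), array([ 0.4704, -0.2115,  0.013 ])] [ 0.5407 -0.1615  0.013 ]
-0.15448752552772327
(array([ 0.6124, -0.1261,  0.1525]), np.float64(0.00042049237580416395))
(array([ 0.5976, -0.2193,  0.1489]), np.float64(0.0017081924152569919))
(array([ 0.4681, -0.1053,  0.0716]), np.float64(0.0024957994234743835))
(array([ 0.4549, -0.1935,  0.069 ]), np.float64(0.0009891007008224187))
```

The holder is at about (0.540,-0.161) with a yaw of about -0.145. The lid is open to about 1.9 rad. First I move towards the far side of the lid.

>>> servo_tool(targets="0 -0.05 -0.15 -0.16 0 0 0; 0 -0.1 -0.3 -0.2 0 0 -0.03; 0 -0.15 -0.45 -0.2 0 0 -0.06; 0 -0.2 -0.6 -0.2 0 0 -0.1; 0 -0.25 -0.75 -0.2 0 0 -0.14; 0 -0.3 -0.9 -0.2 0 0 -0.18; 0 -0.35 -1 -0.2 0 0 -0.22; 0 -0.35 -1 -0.2 0 0 -0.26; 0 -0.35 -1 -0.2 0 0 -0.3; 0 -0.35 -1 -0.2 0 0 -0.34; 0 -0.35 -1 -0.2 0 0 -0.349; 0 -0.35 -1 -0.2 0 0 -0.349")

```text
time: 1.2
tool_pos: [0.3864, -0.3563, 0.2292]
ee_rot: [-3.141, 0.0, -0.144]
wrist_force: [0.5, 0.4, -0.4]
width: 0.0172
```

```bash
cat >> h.py <<'E'
from scipy.spatial.transform import Rotation as Ro
H=np.array([.540,-.161]);YAW=-.145
def loc(p):
    d=np.array(p[:2])-H;c,s=np.cos(YAW),np.sin(YAW);return np.array([c*d[0]+s*d[1],-s*d[0]+c*d[1],p[2]])
def st():
    o=get_obs();print("t %.2f"%o["time"],"loc",loc(o["tool_pos"]).round(4),"rpy",o["ee_rot"].round(4),"F",o["wrist_force"].round(1),"w %.4f"%o["width"],"q",o["joint_positions"].round(2));return o
def to(x,y,z,yaw=YAW):
    o=st();R=Ro.from_euler("xyz",o["ee_rot"]);c,s=np.cos(YAW),np.sin(YAW)
    w=np.r_[H+[c*x-s*y,s*x+c*y],z]
    print("shift/0.25",(R.inv().apply(w-o["tool_pos"])/.25).round(3),"turn/pi",((R.inv()*Ro.from_euler("xyz",[np.pi,0,yaw])).as_rotvec()/np.pi).round(4))
E
python3 -c "
from h import *
to(.105,0,.22)"
```

```text
t 1.20 loc [-0.1238 -0.2155  0.2292] rpy [-3.1413e+00  4.0000e-04 -1.4370e-01] F [ 0.5  0.4 -0.4] w 0.0172 q [-0.85  0.03  1.33 -0.    1.78 -0.71]
shift/0.25 [ 0.916 -0.861  0.037] turn/pi [-0.0001  0.0001  0.0004]
```

>>> servo_tool(targets="0 0.12 -0.11 0.02 0 0 0; 0 0.24 -0.22 0.03 0 0 0; 0 0.36 -0.33 0.03 0 0 0; 0 0.48 -0.44 0.03 0 0 0; 0 0.6 -0.55 0.03 0 0 0; 0 0.72 -0.66 0.03 0 0 0; 0 0.84 -0.78 0.03 0 0 0; 0 0.916 -0.861 0.03 0 0 0; 0 0.916 -0.861 0.03 0 0 0; 0 0.916 -0.861 0.2 0 0 0; 0 0.916 -0.861 0.4 0 0 0; 0 0.916 -0.861 0.4 0 0 0")

```text
time: 2.2
tool_pos: [0.6389, -0.1754, 0.1201]
ee_rot: [-3.139, 0.015, -0.146]
wrist_force: [-0.4, -0.2, -3.1]
width: 0.0004
```

```bash
python3 -c "
from h import *
import cv2
to(.085,0,.12)
cv2.imwrite('pics/s1.png',vision.snapshot('scene')['image'][100:340,240:560,::-1].repeat(2,0).repeat(2,1))"
```

```text
t 2.20 loc [9.990e-02 1.000e-04 1.201e-01] rpy [-3.139   0.0152 -0.1457] F [-0.4 -0.2 -3.1] w 0.0004 q [-0.35  0.37  1.15 -0.    1.64 -0.21]
shift/0.25 [-0.06   0.     0.001] turn/pi [-0.0008  0.0048 -0.0002]
```

View pics/s1.png

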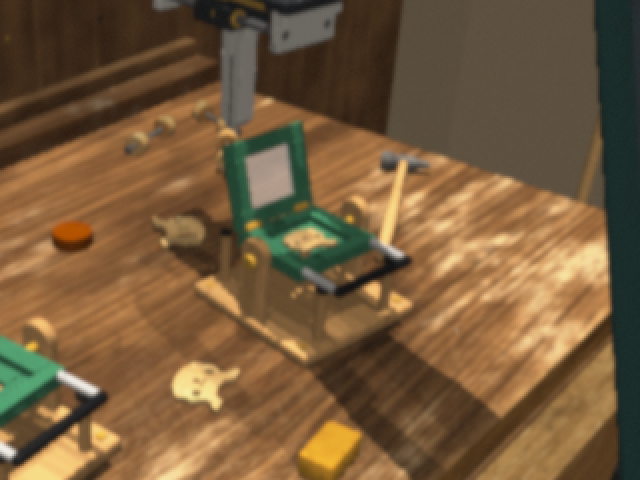

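>>> servo_tool(targets="0 0 0 -0.072 0 0 0; 0 -0.05 0 -0.072 0 0 0; 0 -0.09 0 -0.072 0 0 0; 0 -0.12 0 -0.072 0 0 0; 0 -0.15 0 -0.072 0 0 0; 0 -0.188 0 -0.072 0 0 0; 0 -0.22 0 -0.072 0 0 0; 0 -0.253 0 -0.07 0 0 0; 0 -0.285 0 -0.061 0 0 0; 0 -0.317 0 -0.05 0 0 0; 0 -0.317 0 -0.05 0 0 0; 0 -0.317 0 -0.05 0 0 0")

```text
time: 3.25
tool_pos: [0.565, -0.1651, 0.1417]
ee_rot: [-3.141, 0.0, -0.145]
wrist_force: [0.8, -0.6, 0.3]
width: 0.0003
```

```bash
python3 -c "
from h import *
import cv2
to(.0257,0,.1324)
cv2.imwrite('pics/s2.png',vision.snapshot('scene')['image'][100:340,240:560,::-1].repeat(2,0).repeat(2,1))"
```

```text
t 3.25 loc [ 0.0254 -0.0004  0.1417] rpy [-3.1415e+00  3.0000e-04 -1.4480e-01] F [ 0.8 -0.6  0.3] w 0.0003 q [-0.38  0.18  1.34  0.    1.62 -0.24]
shift/0.25 [ 0.001 -0.002  0.037] turn/pi [-0.      0.0001  0.0001]
```

View pics/s2.png

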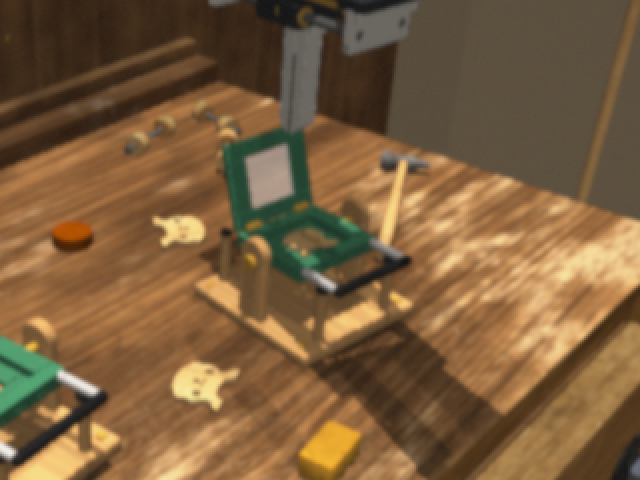

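```bash
python3 -c "
from h import *
import cv2
a=vision.snapshot('top')['image'][200:330,320:450,::-1]
cv2.imwrite('pics/t2.png',cv2.resize(a,None,fx=4,fy=4))
a=vision.snapshot('scene')['image'][130:280,320:470,::-1]
cv2.imwrite('pics/s2b.png',cv2.resize(a,None,fx=4,fy=4,interpolation=2))"
```

```text
(no output)
```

View pics/t2.png

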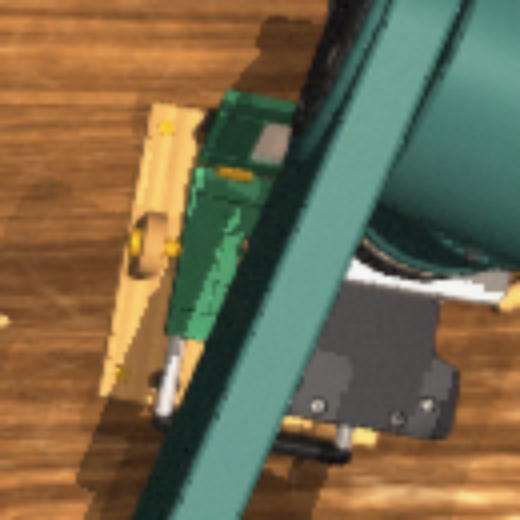

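View pics/s2b.png

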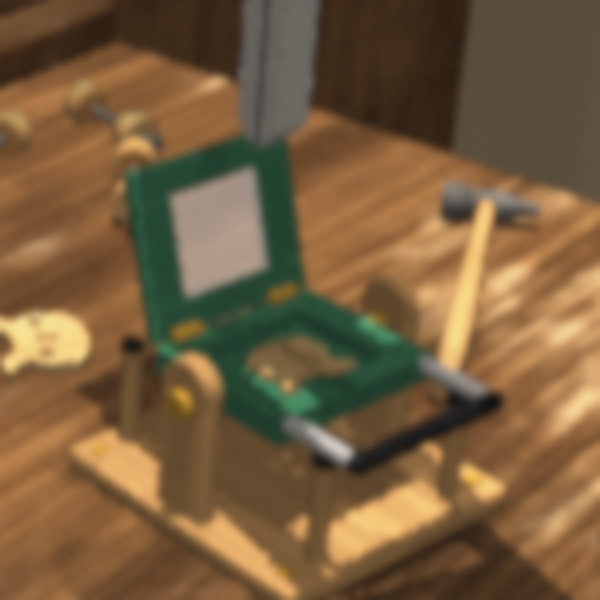

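The finger slid over the lid's top edge because the commanded z was 9 mm higher than I took it to be, and the lid has barely moved. I go back behind it, and lower this time.

>>> servo_tool(targets="0 0 0 -0.12 0 0 0; 0 0 0 -0.14 0 0 0; 0 0.1 0 -0.14 0 0 0; 0 0.2 0 -0.14 0 0 0; 0 0.3 0 -0.14 0 0 0; 0 0.32 0 -0.14 0 0 0; 0 0.32 0 -0.14 0 0 0; 0 0.32 0 0 0 0 0; 0 0.32 0 0.1 0 0 0; 0 0.32 0 0.12 0 0 0; 0 0.32 0 0.12 0 0 0; 0 0.32 0 0.12 0 0 0")

```text
time: 4.4
tool_pos: [0.6445, -0.1769, 0.1132]
ee_rot: [3.141, -0.001, -0.145]
wrist_force: [-0.2, -0.5, 0.1]
width: 0.0002
```

```bash
python3 -c "
from h import *
import cv2
to(.105,0,.112)
a=vision.snapshot('scene')['image'][130:280,320:470,::-1]
cv2.imwrite('pics/s3.png',cv2.resize(a,None,fx=4,fy=4,interpolation=2))"
```

```text
t 4.40 loc [ 0.1057 -0.0006  0.1132] rpy [ 3.1412e+00 -9.0000e-04 -1.4470e-01] F [-0.2 -0.5  0.1] w 0.0002 q [-0.35  0.37  1.16 -0.    1.61 -0.21]
shift/0.25 [-0.003 -0.002  0.005] turn/pi [ 0.0001 -0.0003  0.0001]
```

View pics/s3.png

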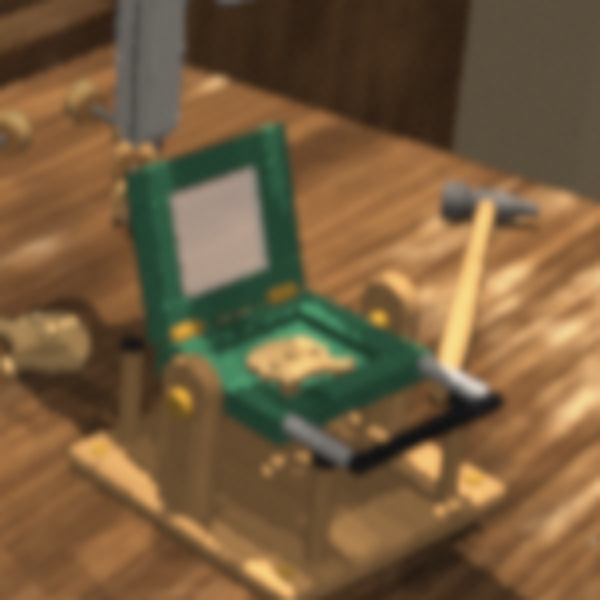

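```bash
python3 -c "
from h import *
import cv2
for n in ('scene','top'):
  s=vision.snapshot(n);T=np.linalg.inv(s['world_from_camera'])
  def pr(p):
    q=T@np.r_[p,1];u=s['mtx']@q[:3];return (u[:2]/u[2]).round(1)
  c,si=np.cos(YAW),np.sin(YAW)
  L=lambda x,y,z:pr(np.r_[H+[c*x-si*y,si*x+c*y],z])
  print(n,'tcp',pr(get_obs()['tool_pos']))
  for p in((.066,0.048,.15),(.066,-.048,.15),(.04,.048,.074),(.04,-.048,.074),(-.08,.042,.07),(-.08,-.042,.07)): print(p,L(*p),(L(*p)-[320,130])*4)
"
```

```text
scene tcp [355.2 176.9]
(0.066, 0.048, 0.15) [350.9 174. ] [123.6 176. ]
(0.066, -0.048, 0.15) [389.7 160.4] [278.8 121.6]
(0.04, 0.048, 0.074) [359.  217.3] [156.  349.2]
(0.04, -0.048, 0.074) [396.6 201.8] [306.4 287.2]
(-0.08, 0.042, 0.07) [410.5 246.4] [362.  465.6]
(-0.08, -0.042, 0.07) [443.8 230.1] [495.2 400.4]
top tcp [403.3 207.5]
(0.066, 0.048, 0.15) [375.1 223.1] [220.4 372.4]
(0.066, -0.048, 0.15) [430.3 232.5] [441.2 410. ]
(0.04, 0.048, 0.074) [368.  241.5] [192. 446.]
(0.04, -0.048, 0.074) [418.9 250.2] [395.6 480.8]
(-0.08, 0.042, 0.07) [360.5 305.7] [162.  702.8]
(-0.08, -0.042, 0.07) [405.2 313.4] [340.8 733.6]
```

>>> servo_tool(targets="0 -0.05 0 0 0 0 0; 0 -0.08 0 0 0 0 0; 0 -0.11 0 0 0 0 0; 0 -0.14 0 -0.008 0 0 0; 0 -0.165 0 -0.014 0 0 0; 0 -0.186 0 -0.014 0 0 0; 0 -0.21 0 -0.014 0 0 0; 0 -0.23 0 -0.014 0 0 0; 0 -0.25 0 -0.01 0 0 0; 0 -0.273 0 -0.004 0 0 0; 0 -0.273 0 -0.004 0 0 0")

```text
time: 5.47
tool_pos: [0.5758, -0.1667, 0.1125]
ee_rot: [-3.142, 0.002, -0.145]
wrist_force: [0.8, 1.0, -0.3]
width: 0.0002
```

```bash
python3 -c "
from h import *
import cv2
to(.0367,0,.1134)
a=vision.snapshot('scene')['image'][130:280,320:470,::-1]
cv2.imwrite('pics/s4.png',cv2.resize(a,None,fx=4,fy=4,interpolation=2))"
```

```text
t 5.47 loc [ 0.0363 -0.0004  0.1125] rpy [-3.1416e+00  1.6000e-03 -1.4480e-01] F [ 0.8  1.  -0.3] w 0.0002 q [-0.38  0.22  1.35 -0.    1.57 -0.23]
shift/0.25 [ 0.002 -0.002 -0.004] turn/pi [-0.      0.0005  0.0001]
```

View pics/s4.png

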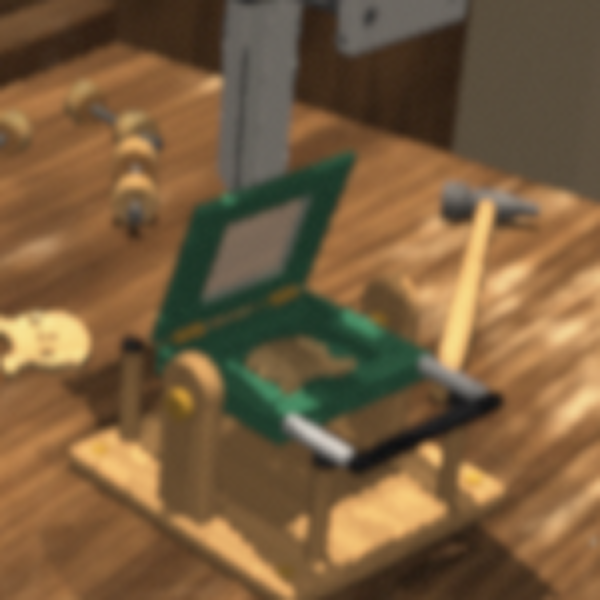

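The lid is past vertical, at about 1.05 rad. I continue along the arc.

>>> servo_tool(targets="0 -0.02 0 0.008 0 0 0; 0 -0.039 0 0.022 0 0 0; 0 -0.055 0 0.037 0 0 0; 0 -0.07 0 0.053 0 0 0; 0 -0.083 0 0.072 0 0 0; 0 -0.093 0 0.091 0 0 0; 0 -0.1 0 0.112 0 0 0; 0 -0.105 0 0.13 0 0 0; 0 -0.105 0 0.136 0 0 0; 0 -0.105 0 0.136 0 0 0")

```text
time: 6.35
tool_pos: [0.5506, -0.1629, 0.0781]
ee_rot: [-3.141, 0.001, -0.145]
wrist_force: [-0.5, -0.7, -0.2]
width: 0.0005
```

```bash
python3 -c "
from h import *
import cv2
to(-.03,0,.12)
a=vision.snapshot('scene')['image'][130:280,320:470,::-1]
cv2.imwrite('pics/s5.png',cv2.resize(a,None,fx=4,fy=4,interpolation=2))"
```

```text
t 6.35 loc [ 0.0108 -0.0004  0.0781] rpy [-3.1413e+00  1.5000e-03 -1.4460e-01] F [-0.5 -0.7 -0.2] w 0.0005 q [-0.39  0.18  1.47 -0.    1.49 -0.24]
shift/0.25 [-0.163 -0.002 -0.167] turn/pi [-0.0001  0.0005  0.0001]
```

View pics/s5.png

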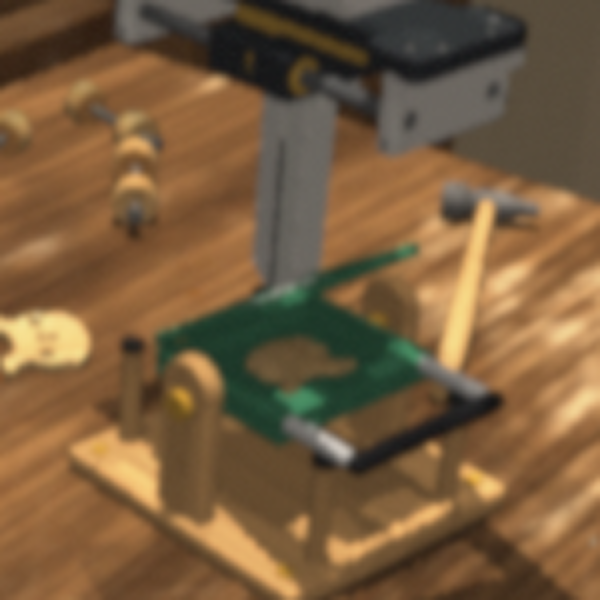

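```bash
python3 -c "
from h import *
import cv2
cv2.imwrite('pics/w5.png',vision.snapshot('wrist')['image'][:,:,::-1])
a=vision.snapshot('scene')['image'][170:240,350:450,::-1]
cv2.imwrite('pics/s5b.png',cv2.resize(a,None,fx=8,fy=8,interpolation=2))"
```

```text
(no output)
```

View pics/w5.png

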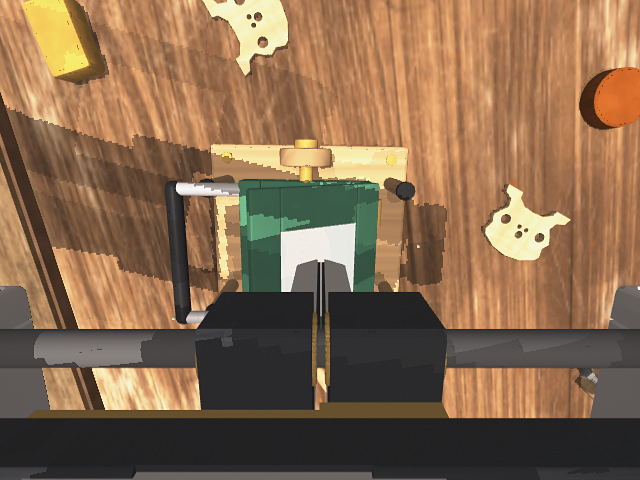

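View pics/s5b.png

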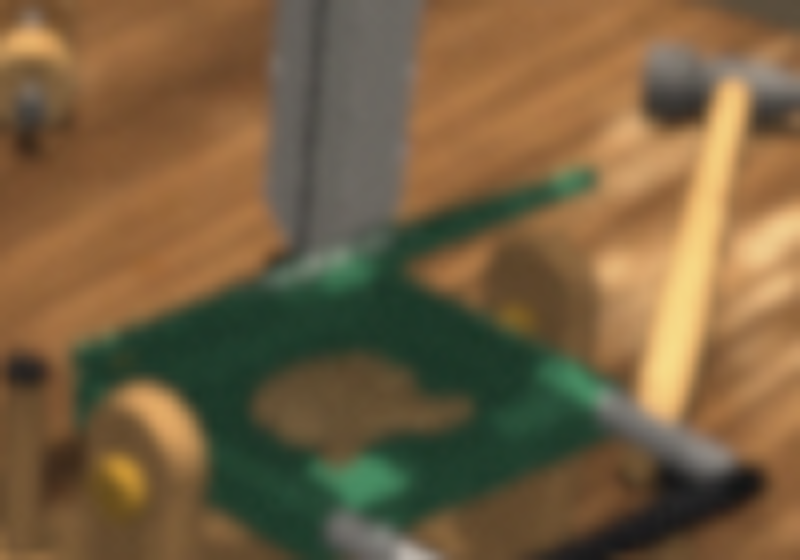

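>>> servo_tool(targets="0 0 0 -0.1 0 0 0; 0 0 0 -0.22 0 0 0; 0 0 0 -0.22 0 0 0; 0 -0.09 0 -0.22 0 0 0; 0 -0.146 0 -0.22 0 0 0; 0 -0.146 0 -0.22 0 0 0; 0 -0.146 0 -0.22 0 0 0")

```text
time: 7.08
tool_pos: [0.5151, -0.1579, 0.134]
ee_rot: [3.141, -0.001, -0.145]
wrist_force: [-0.1, 0.2, 0.1]
width: 0.0004
```

```bash
python3 -c "
from h import *
import cv2
to(-.026,0,.082)
a=vision.snapshot('scene')['image'][130:280,320:470,::-1]
cv2.imwrite('pics/s6.png',cv2.resize(a,None,fx=4,fy=4,interpolation=2))"
```

```text
t 7.08 loc [-0.0251 -0.0005  0.134 ] rpy [ 3.1414e+00 -9.0000e-04 -1.4480e-01] F [-0.1  0.2  0.1] w 0.0004 q [-0.4   0.07  1.47  0.    1.59 -0.26]
shift/0.25 [-0.004 -0.002  0.208] turn/pi [ 0.0001 -0.0003  0.0001]
```

View pics/s6.png

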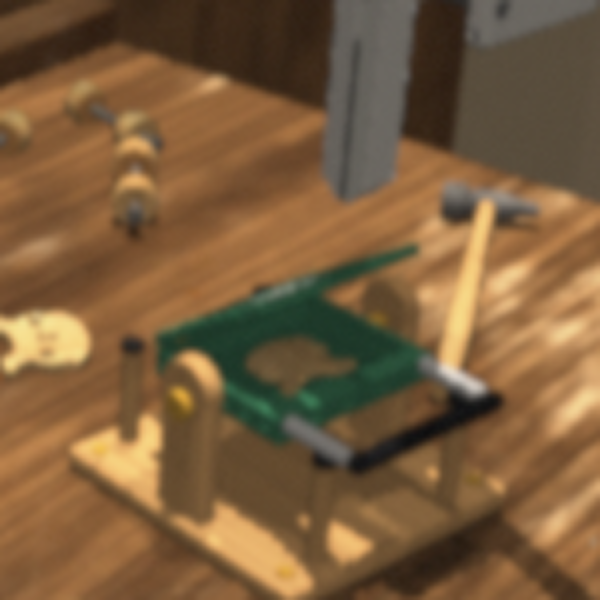

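>>> servo_tool(targets="0 0 0 0.06 0 0 0; 0 0 0 0.1 0 0 0; 0 0 0 0.13 0 0 0; 0 0 0 0.155 0 0 0; 0 0 0 0.18 0 0 0; 0 0 0 0.2 0 0 0; 0 0 0 0.21 0 0 0; 0 0 0 0.216 0 0 0; 0 0 0 0.216 0 0 0")

```text
time: 7.88
tool_pos: [0.5119, -0.1572, 0.0794]
ee_rot: [-3.141, 0.008, -0.145]
wrist_force: [-7.2, 2.6, 6.9]
width: 0.0004
```

```bash
python3 -c "
from h import *
import cv2
to(-.026,0,.082)
a=vision.snapshot('scene')['image'][130:280,320:470,::-1]
cv2.imwrite('pics/s7.png',cv2.resize(a,None,fx=4,fy=4,interpolation=2))"
```

```text
t 7.88 loc [-0.0284 -0.0003  0.0794] rpy [-3.1411  0.0078 -0.1446] F [-7.2  2.6  6.9] w 0.0004 q [-0.4   0.1   1.55 -0.    1.49 -0.26]
shift/0.25 [ 0.01  -0.001 -0.01 ] turn/pi [-0.0001  0.0025  0.0001]
```

View pics/s7.png

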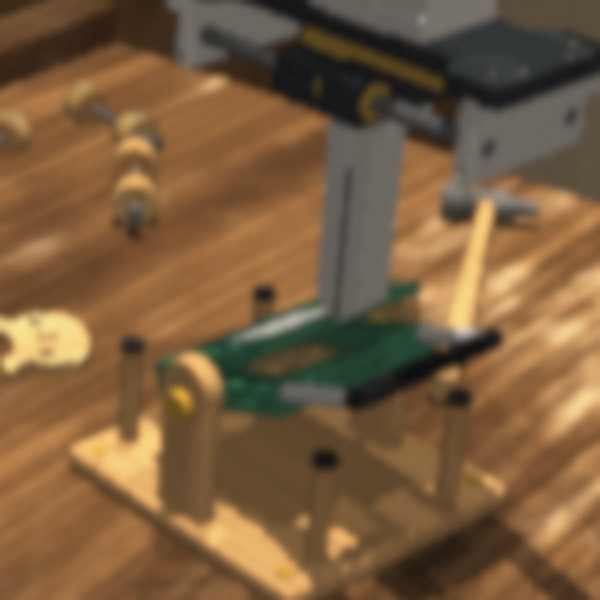

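```bash
python3 -c "
from h import *
import cv2
cv2.imwrite('pics/w7.png',vision.snapshot('wrist')['image'][:,:,::-1])
a=vision.snapshot('scene')['image'][190:260,350:450,::-1]
cv2.imwrite('pics/s7b.png',cv2.resize(a,None,fx=8,fy=8,interpolation=2))"
```

```text
(no output)
```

View pics/w7.png

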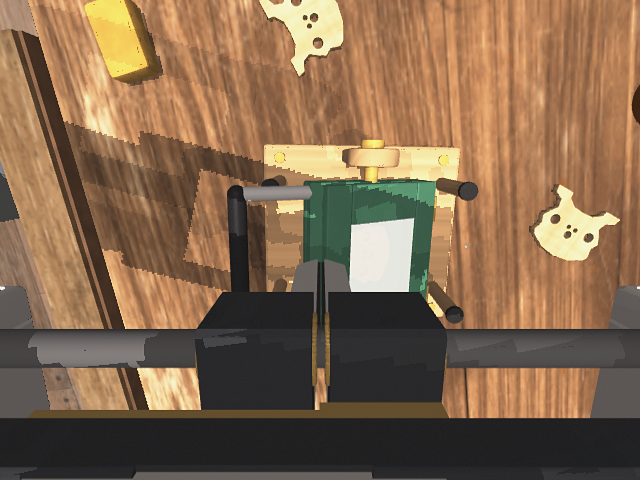

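View pics/s7b.png

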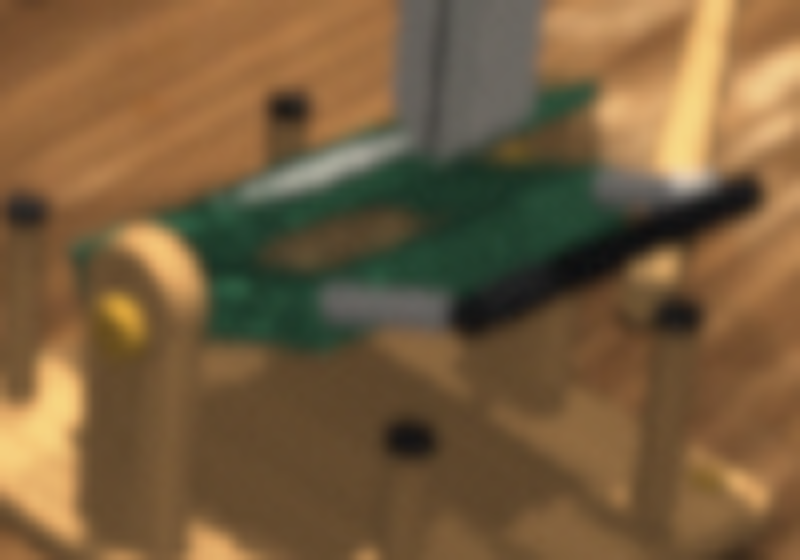

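The finger came down just past the lid's free edge. It caught the edge and tipped the tray by about 0.3 rad. I lift and measure the lid edge.

>>> servo_tool(targets="0 0 0 -0.1 0 0 0; 0 0 0 -0.22 0 0 0; 0 0 0 -0.3 0 0 0; 0 0 0 -0.3 0 0 0; 0 0.1 -0.15 -0.4 0 0 0; 0 0.2 -0.3 -0.4 0 0 0; 0 0.2 -0.4 -0.4 0 0 0; 0 0.2 -0.4 -0.4 0 0 0; 0 0.2 -0.4 -0.4 0 0 0")

```text
time: 8.78
tool_pos: [0.5791, -0.0645, 0.1782]
ee_rot: [3.141, 0.002, -0.141]
wrist_force: [-0.0, 0.2, 0.5]
width: 0.0007
```

```bash
python3 -c "
from h import *
import cv2
st()
for n in ('scene','top','wrist'): cv2.imwrite('pics/%s8.png'%n,vision.snapshot(n)['image'][:,:,::-1])
a=cv2.imread('pics/scene8.png')[160:270,330:470]
b=cv2.imread('pics/top8.png')[205:325,330:450]
cv2.imwrite('pics/s8b.png',cv2.resize(a,None,fx=5,fy=5,interpolation=2))
cv2.imwrite('pics/t8b.png',cv2.resize(b,None,fx=5,fy=5,interpolation=2))"
```

```text
t 8.78 loc [0.0248 0.1011 0.1782] rpy [ 3.1413e+00  2.0000e-03 -1.4120e-01] F [-0.   0.2  0.5] w 0.0007 q [-0.21  0.16  1.29 -0.    1.69 -0.07]
```

View pics/s8b.png

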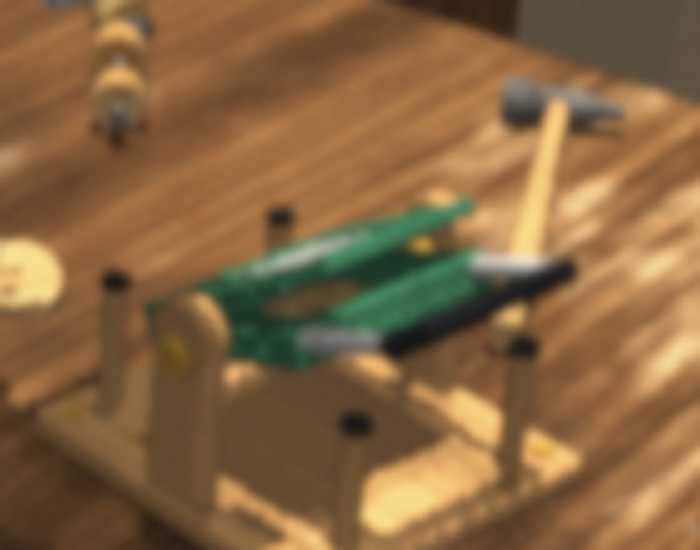

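View pics/t8b.png

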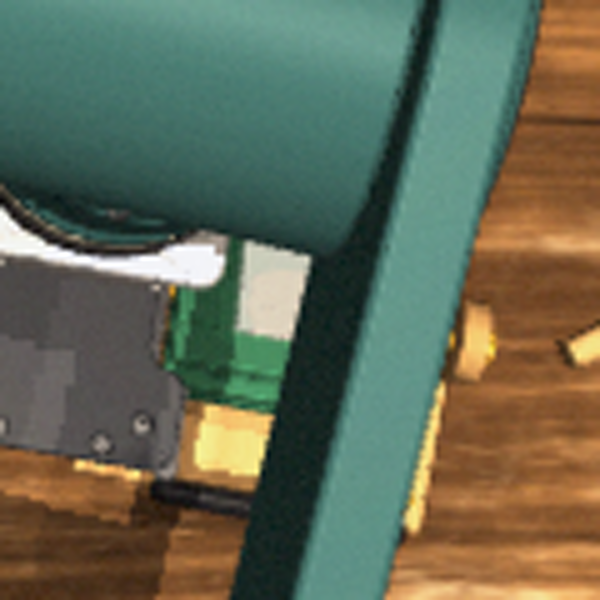

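View pics/wrist8.png

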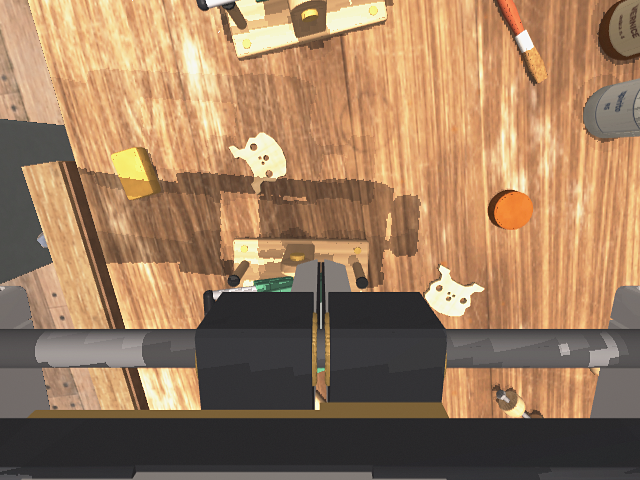

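```bash
python3 -c "
from h import *
s=vision.snapshot('scene')
def iy(px,y):
  o,d=ray(s,px);a=loc(o);b=loc(o+d)-a;b=b;t=(y-a[1])/b[1];return (a+b*t).round(4)
P=lambda x,y:(x/5-.4+330,y/5-.4+160)
print('bar',iy(P(572,270),-.042),iy(P(392,343),.042)); print('edge',iy(P(472,207),-.048))
print('hinge? left',iy(P(152,312),.048))
P4=lambda x,y:(x/4-.4+320,y/4-.4+130)
print('edge before(s6)',iy(P4(417,247),-.048))
"
```

```text
bar [-0.0755 -0.042   0.101 ] [-0.0706  0.042   0.1006]
edge [-0.0247 -0.048   0.1024]
hinge? left [0.0369 0.048  0.0656]
edge before(s6) [-0.0218 -0.048   0.1205]
```

The bar sits at (-0.073, z 0.101), so the tray is at about 0.39 rad. The lid is only about 0.2 rad from shut. The lid's window lets the finger through, so I press on the frame's corner near the free edge.

>>> servo_tool(targets="0 -0.1 0.1 0 0 0 0; 0 -0.171 0.2 0 0 0 0; 0 -0.171 0.268 0.02 0 0 0; 0 -0.171 0.268 0.08 0 0 0; 0 -0.171 0.268 0.16 0 0 0; 0 -0.171 0.268 0.173 0 0 0; 0 -0.171 0.268 0.173 0 0 0; 0 -0.171 0.268 0.173 0 0 0")

```text
time: 9.65
tool_pos: [0.5268, -0.1268, 0.1371]
ee_rot: [3.141, -0.0, -0.146]
wrist_force: [0.3, -0.0, -0.2]
width: 0.001
```

```bash
python3 -c "
from h import *
import cv2
to(-.018,.034,.086)
cv2.imwrite('pics/w9.png',vision.snapshot('wrist')['image'][:,:,::-1])
a=vision.snapshot('scene')['image'][160:270,330:470,::-1]
cv2.imwrite('pics/s9.png',cv2.resize(a,None,fx=5,fy=5,interpolation=2))"
```

```text
t 9.65 loc [-0.018   0.0319  0.1371] rpy [ 3.1414e+00 -1.0000e-04 -1.4550e-01] F [ 0.3 -0.  -0.2] w 0.0010 q [-0.34  0.08  1.46 -0.    1.6  -0.2 ]
shift/0.25 [-0.    -0.008  0.204] turn/pi [ 0.0001 -0.     -0.0002]
```

View pics/s9.png

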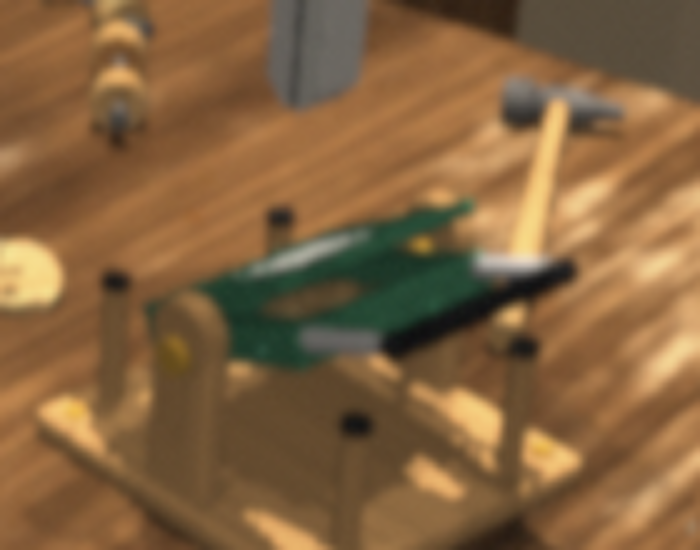

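View pics/w9.png

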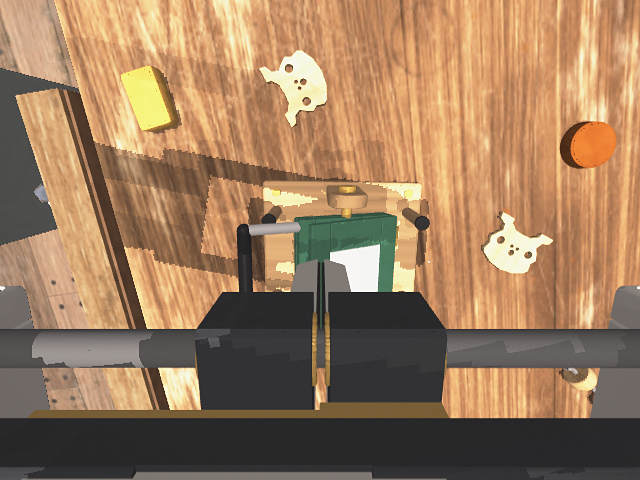

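>>> servo_tool(targets="0 0.03 -0.016 0.02 0 0 0; 0 0.03 -0.016 0.08 0 0 0; 0 0.03 -0.016 0.12 0 0 0; 0 0.03 -0.016 0.14 0 0 0; 0 0.03 -0.016 0.16 0 0 0; 0 0.03 -0.016 0.175 0 0 0; 0 0.03 -0.016 0.19 0 0 0; 0 0.03 -0.016 0.2 0 0 0; 0 0.03 -0.016 0.21 0 0 0; 0 0.03 -0.016 0.21 0 0 0; 0 0.03 -0.016 0.21 0 0 0")

```text
time: 10.67
tool_pos: [0.535, -0.1234, 0.0844]
ee_rot: [3.141, -0.0, -0.145]
wrist_force: [0.9, -0.8, -0.6]
width: 0.0004
```

```bash
python3 -c "
from h import *
import cv2
to(-.018,.034,.086)
a=vision.snapshot('scene')['image'][160:270,330:470,::-1]
cv2.imwrite('pics/s10.png',cv2.resize(a,None,fx=5,fy=5,interpolation=2))"
```

```text
t 10.67 loc [-0.0103  0.0364  0.0844] rpy [ 3.1415e+00 -3.0000e-04 -1.4470e-01] F [ 0.9 -0.8 -0.6] w 0.0004 q [-0.33  0.12  1.52 -0.    1.5  -0.19]
shift/0.25 [-0.031  0.01  -0.007] turn/pi [ 0.     -0.0001  0.0001]
```

View pics/s10.png

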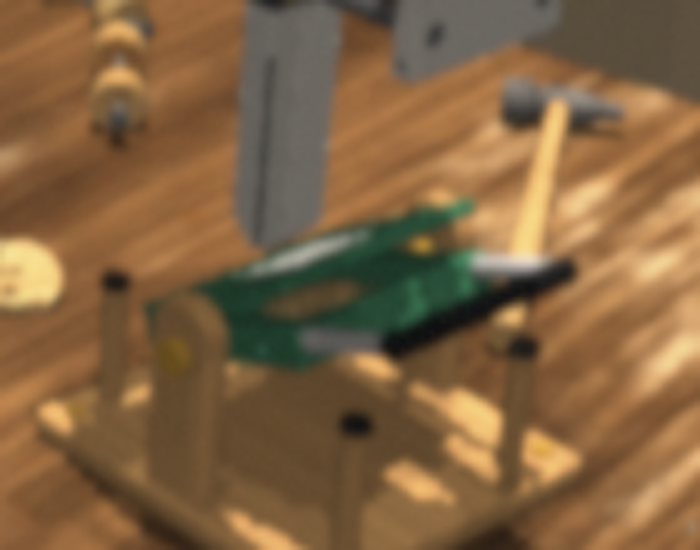

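```bash
cat >> h.py <<'E'
def pr(s,p):
    q=np.linalg.inv(s['world_from_camera'])@np.r_[p,1];u=s['mtx']@q[:3];return u[:2]/u[2]
def W(x,y,z):
    c,si=np.cos(YAW),np.sin(YAW);return np.r_[H+[c*x-si*y,si*x+c*y],z]
E
python3 -c "
from h import *
s=vision.snapshot('scene')
print((pr(s,get_obs()['tool_pos'])-[330,160]+.4)*5)
for p in((-.01,.036,.1),(-.01,.044,.0844),(-.01,.0364,.11)):print((pr(s,W(*p))-[330,160]+.4)*5)"
```

```text
[270.68597091 307.78719436]
[274.12394963 268.37168   ]
[254.5537923 314.7956385]
[275.24084292 243.18946021]
```

```bash
python3 -c "
from h import *
s=vision.snapshot('scene')
f=lambda *p:print(p,((pr(s,W(*p))-[330,160]+.4)*5).round())
f(-.025,.048,.1024);f(-.025,-.048,.1024);f(.0385,.048,.0585);f(.0385,-.048,.0585)
f(-.0737,.042,.101)
import cv2
cv2.imwrite('pics/w10.png',vision.snapshot('wrist')['image'][:,:,::-1])
a=s['image'][190:250,350:430,::-1]
cv2.imwrite('pics/s10b.png',cv2.resize(a,None,fx=10,fy=10,interpolation=2))
"
```

```text
(-0.025, 0.048, 0.1024) [281. 290.]
(-0.025, -0.048, 0.1024) [473. 207.]
(0.0385, 0.048, 0.0585) [148. 327.]
(0.0385, -0.048, 0.0585) [334. 248.]
(-0.0737, 0.042, 0.101) [399. 346.]
```

View pics/s10b.png

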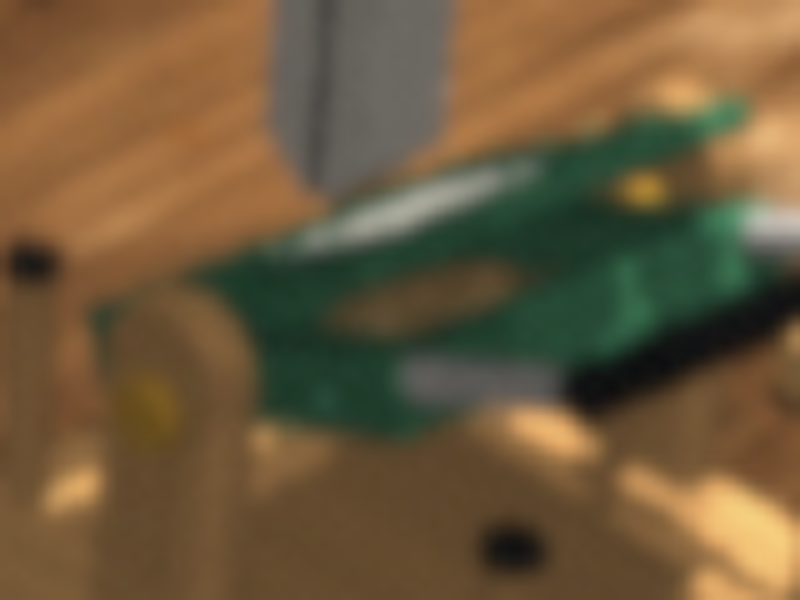

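View pics/w10.png

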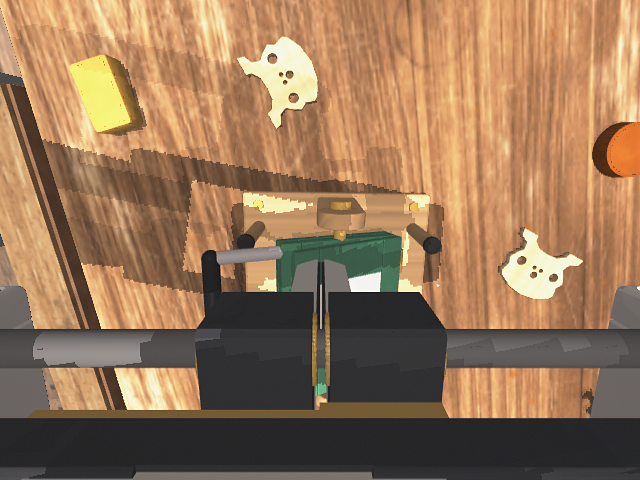

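The visible fingertip sits about 20 mm above the projected TCP. I check that with the wrist camera and the base screws.

```bash
python3 -c "
from h import *
np.set_printoptions(precision=4,suppress=True)
o=get_obs();s=vision.snapshot('wrist')
print(s['T_tool_cam'])
T=np.eye(4);T[:3,:3]=Ro.from_euler('xyz',o['ee_rot']).as_matrix();T[:3,3]=o['tool_pos']
s['world_from_camera']=T@s['T_tool_cam']
print('tcp px',pr(s,o['tool_pos']),'grasp px',pr(s,o['tool_pos']+[0,0,.019]),pr(s,o['tool_pos']+[0,0,.04]))
for px in((258,204),(415,207),(70,75),(124,55)):
  p=plane(s,px,.013);print(px,p,loc(p))
t=vision.snapshot('top')
print(pr(t,plane(s,(258,204),.013)))
"
```

```text
[[ 1.      0.0001  0.0006  0.0001]
 [-0.0002  0.974   0.2266 -0.0649]
 [-0.0006 -0.2266  0.974  -0.2053]
 [ 0.      0.      0.      1.    ]]
tcp px [320.0713 260.7875] grasp px [320.071  271.1085] [320.0707 285.0451]
(258, 204) [ 0.49   -0.0923  0.013 ] [-0.0594  0.0608  0.013 ]
(415, 207) [ 0.6129 -0.1126  0.013 ] [0.0651 0.0584 0.013 ]
(70, 75) [0.3717 0.0208 0.013 ] [-0.1929  0.1556  0.013 ]
(124, 55) [0.4143 0.0282 0.013 ] [-0.1518  0.1691  0.013 ]
[350.1351 292.4295]
```

```bash
python3 -c "
from h import *
s=vision.snapshot('scene')
f=lambda *p:print(p,((pr(s,W(*p))-[330,160]+.4)*5).round())
f(-.018,.0319,.1371)
f(-.018,.0319,.1571)
f(.066,.048,.15)
print((pr(s,W(.1057,-.0006,.1132))-[320,130])*4, (pr(s,W(-.0251,-.0005,.134))-[320,130])*4)
t=vision.snapshot('top')
"
```

```text
(-0.018, 0.0319, 0.1371) [307. 177.]
(-0.018, 0.0319, 0.1571) [312. 123.]
(0.066, 0.048, 0.15) [106.  72.]
[142.1559568  192.04783175] [349.32408648 251.03794919]
```

```bash
python3 -c "
from h import *
print('tcp_to_grasp',robot.tcp_to_grasp,[a for a in dir(robot) if a[0]!='_'])
s=vision.snapshot('scene')
for dz in (0,.01,.02,.03): print(dz,((pr(s,W(-.0251,-.0005,.134+dz))-[320,130])*4).round(), ((pr(s,W(-.018,.0319,.1371+dz))-[330,160])*5).round())
"
```

```text
tcp_to_grasp 0.0188 ['IKError', 'close_job', 'tcp_to_grasp']
0 [349. 251.] [305. 175.]
0.01 [351. 230.] [307. 148.]
0.02 [354. 209.] [310. 121.]
0.03 [356. 187.] [312.  94.]
```

The finger contact heights and the scene view agree that the real tip is about 25 mm above the reported TCP. I now press down further with that offset taken in.

>>> servo_tool(targets="0 0 0 0.02 0 0 0; 0 0 0 0.035 0 0 0; 0 0 0 0.05 0 0 0; 0 0 0 0.065 0 0 0; 0 0 0 0.08 0 0 0; 0 0 0 0.09 0 0 0; 0 0 0 0.1 0 0 0; 0 0 0 0.1 0 0 0")

```text
time: 11.78
tool_pos: [0.5352, -0.1234, 0.0601]
ee_rot: [3.141, -0.001, -0.145]
wrist_force: [-1.2, 0.0, 2.8]
width: 0.0002
```

```bash
python3 -c "
from h import *
import cv2
st()
a=vision.snapshot('scene')['image'][160:270,330:470,::-1]
cv2.imwrite('pics/s11.png',cv2.resize(a,None,fx=5,fy=5,interpolation=2))"
```

```text
t 11.78 loc [-0.0102  0.0365  0.0601] rpy [ 3.1414e+00 -8.0000e-04 -1.4450e-01] F [-1.2  0.   2.8] w 0.0002 q [-0.33  0.14  1.55 -0.    1.45 -0.19]
```

View pics/s11.png

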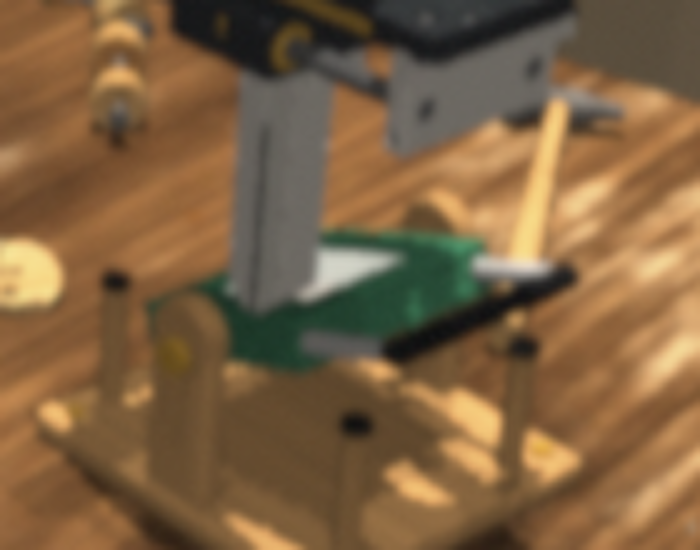

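>>> servo_tool(targets="0 0 0 -0.1 0 0 0; 0 -0.03 0 -0.1 0 0 0; 0 -0.06 0.01 -0.08 0 0 0; 0 -0.06 0.01 -0.04 0 0 0; 0 -0.06 0.01 0 0 0 0; 0 -0.06 0.01 0.01 0 0 0; 0 -0.06 0.01 0.015 0 0 0; 0 -0.06 0.01 0.015 0 0 0; 0 -0.06 0.01 0.015 0 0 0")

```text
time: 12.58
tool_pos: [0.5184, -0.1233, 0.0541]
ee_rot: [-3.141, 0.003, -0.145]
wrist_force: [-2.0, -0.8, 3.4]
width: 0.0006
```

```bash
python3 -c "
from h import *
import cv2
st()
a=vision.snapshot('scene')['image'][160:270,330:470,::-1]
cv2.imwrite('pics/s12.png',cv2.resize(a,None,fx=5,fy=5,interpolation=2))"
```

```text
t 12.58 loc [-0.0268  0.0341  0.0541] rpy [-3.1412  0.0035 -0.1446] F [-2.  -0.8  3.4] w 0.0006 q [-0.34  0.11  1.6  -0.    1.44 -0.2 ]
```

View pics/s12.png

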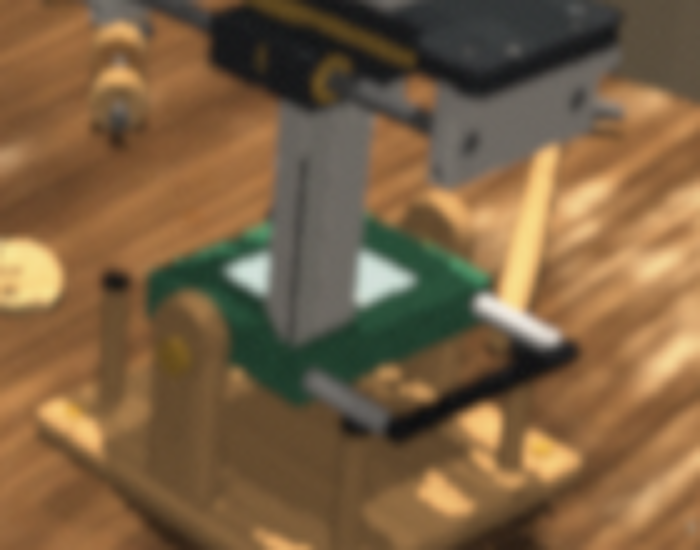

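The lid is shut and the tray is back on its rest: the bar is at its starting pixels, with ends at crop (395,433) and (575,350). Next comes the bar.

>>> servo_tool(targets="0 0 0 -0.12 0 0 0; 0.35 0 0 -0.26 0 0 0; 0.35 -0.1 0.07 -0.26 0 0 0; 0.35 -0.2 0.136 -0.26 0 0 0; 0.35 -0.213 0.136 -0.26 0 0 0; 0.35 -0.213 0.136 -0.26 0 0 0; 0.35 -0.213 0.136 -0.26 0 0 0; 0.35 -0.213 0.136 -0.2 0 0 0; 0.35 -0.213 0.136 -0.14 0 0 0; 0.35 -0.213 0.136 -0.14 0 0 0; 0.35 -0.213 0.136 -0.14 0 0 0")

```text
time: 13.55
tool_pos: [0.4621, -0.1489, 0.089]
ee_rot: [-3.141, 0.003, -0.144]
wrist_force: [0.5, -0.4, 0.3]
width: 0.033
```

```bash
python3 -c "
from h import *
import cv2
to(-.08,0,.025)
cv2.imwrite('pics/w13.png',vision.snapshot('wrist')['image'][:,:,::-1])
a=vision.snapshot('scene')['image'][160:270,330:470,::-1]
cv2.imwrite('pics/s13.png',cv2.resize(a,None,fx=5,fy=5,interpolation=2))"
```

```text
t 13.55 loc [-0.0789  0.0008  0.089 ] rpy [-3.1405e+00  2.8000e-03 -1.4370e-01] F [ 0.5 -0.4  0.3] w 0.0330 q [-0.43 -0.02  1.66  0.    1.5  -0.29]
shift/0.25 [-0.004  0.003  0.256] turn/pi [-0.0003  0.0009  0.0004]
```

View pics/s13.png

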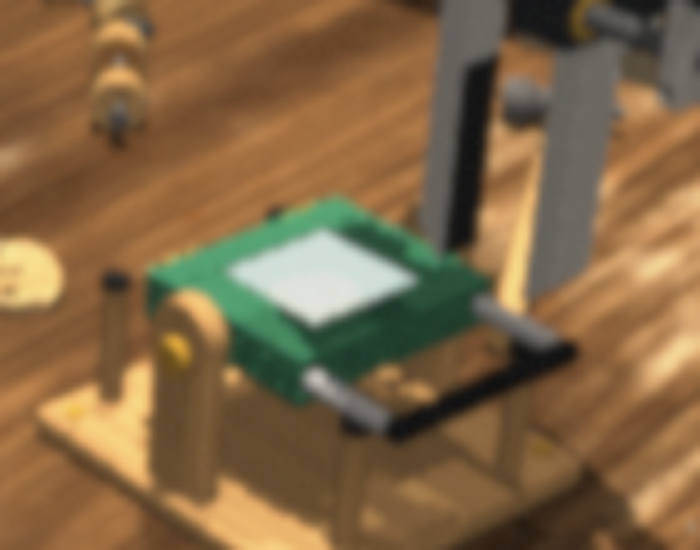

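View pics/w13.png

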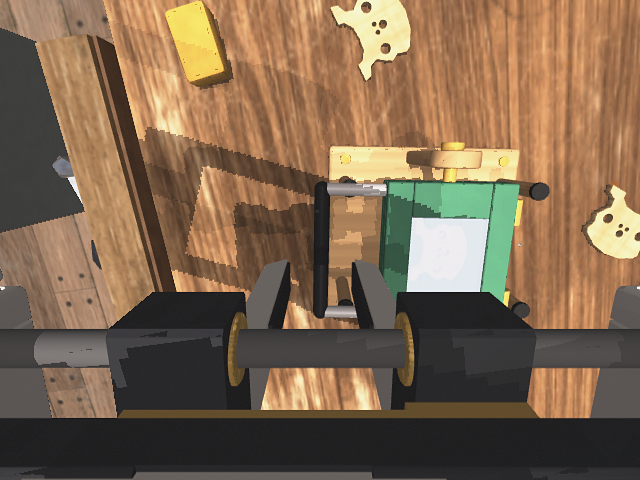

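The wrist view shows the bar centred between the fingers at column 320, and the scene view puts the fingers right above it. I go down and grip.

>>> servo_tool(targets="0.35 -0.004 0 0.06 0 0 0; 0.35 -0.004 0 0.12 0 0 0; 0.35 -0.004 0 0.18 0 0 0; 0.35 -0.004 0 0.23 0 0 0; 0.35 -0.004 0 0.25 0 0 0; 0.35 -0.004 0 0.25 0 0 0")

```text
time: 14.15
tool_pos: [0.4609, -0.1492, 0.0273]
ee_rot: [-3.141, 0.001, -0.144]
wrist_force: [0.6, -0.4, -0.1]
width: 0.0332
```

```bash
python3 -c "
from h import *
import cv2
to(-.08,0,.025)
a=vision.snapshot('scene')['image'][160:270,330:470,::-1]
cv2.imwrite('pics/s14.png',cv2.resize(a,None,fx=5,fy=5,interpolation=2))"
```

```text
t 14.15 loc [-0.08    0.0003  0.0273] rpy [-3.1411e+00  1.4000e-03 -1.4440e-01] F [ 0.6 -0.4 -0.1] w 0.0332 q [-0.43  0.03  1.74  0.    1.37 -0.29]
shift/0.25 [-0.     0.001  0.009] turn/pi [-0.0001  0.0004  0.0002]
```

View pics/s14.png

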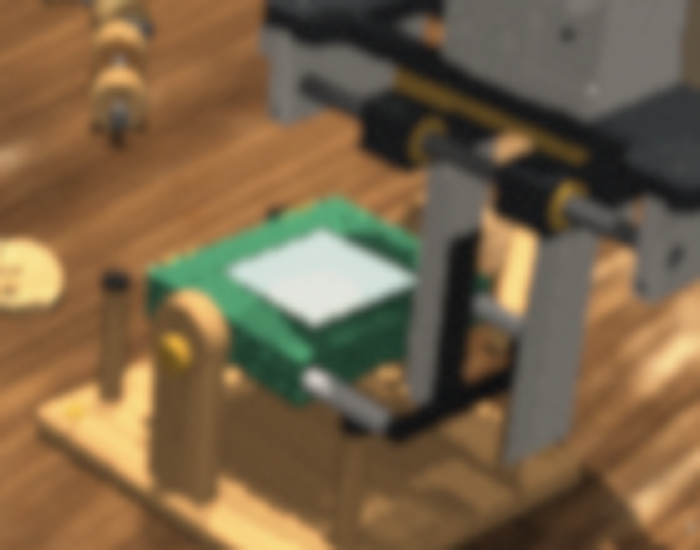

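>>> servo_tool(targets="0 0 0 0 0 0 0; 0 0 0 0 0 0 0; 0 0 0 0 0 0 0; 0 0 0 0 0 0 0; 0 0 0 0 0 0 0")

```text
time: 14.62
tool_pos: [0.4622, -0.1498, 0.0288]
ee_rot: [3.141, -0.003, -0.145]
wrist_force: [0.7, 0.7, 1.7]
width: 0.0086
```

```bash
python3 -c "
from h import *
st()"
```

```text
t 14.62 loc [-0.0786 -0.0002  0.0288] rpy [ 3.1411e+00 -2.5000e-03 -1.4480e-01] F [0.7 0.7 1.7] w 0.0086 q [-0.43  0.02  1.74  0.    1.37 -0.29]
```

>>> servo_tool(targets="0 0.005 0 -0.056 0 0 0; 0 0.019 0 -0.109 0 0 0; 0 0.043 0 -0.16 0 0 0; 0 0.075 0 -0.206 0 0 0; 0 0.114 0 -0.245 0 0 0; 0 0.16 0 -0.277 0 0 0; 0 0.16 0 -0.277 0 0 0")

```text
time: 15.2
tool_pos: [0.4995, -0.156, 0.1]
ee_rot: [3.14, 0.004, -0.145]
wrist_force: [-8.2, 0.5, 12.6]
width: 0.0093
```

```bash
python3 -c "
from h import *
import cv2
st()
a=vision.snapshot('scene')['image'][130:270,320:470,::-1]
cv2.imwrite('pics/s15.png',cv2.resize(a,None,fx=4,fy=4,interpolation=2))"
```

```text
t 15.20 loc [-0.0408 -0.0009  0.1   ] rpy [ 3.1397  0.0038 -0.1451] F [-8.2  0.5 12.6] w 0.0093 q [-0.41  0.06  1.56 -0.    1.53 -0.26]
```

View pics/s15.png

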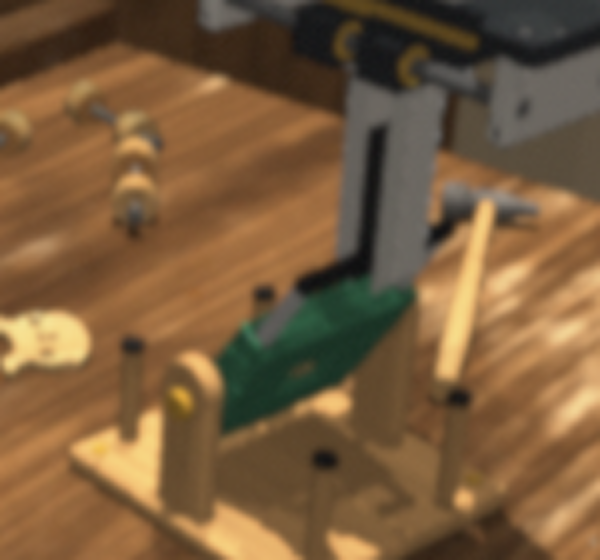

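>>> servo_tool(targets="0 0.051 0 -0.024 0 0 0; 0 0.104 0 -0.038 0 0 0; 0 0.16 0 -0.043 0 0 0; 0 0.216 0 -0.038 0 0 0; 0 0.269 0 -0.024 0 0 0; 0 0.32 0 0 0 0 0; 0 0.32 0 0 0 0 0")

```text
time: 15.83
tool_pos: [0.5818, -0.1689, 0.0972]
ee_rot: [3.138, -0.003, -0.145]
wrist_force: [2.6, -4.6, 0.4]
width: 0.0091
```

```bash
python3 -c "
from h import *
import cv2
st()
a=vision.snapshot('scene')['image'][130:270,320:470,::-1]
cv2.imwrite('pics/s16.png',cv2.resize(a,None,fx=4,fy=4,interpolation=2))"
```

```text
t 15.83 loc [ 0.0425 -0.0018  0.0972] rpy [ 3.1384e+00 -2.7000e-03 -1.4540e-01] F [ 2.6 -4.6  0.4] w 0.0091 q [-0.37  0.24  1.36 -0.    1.54 -0.23]
```

View pics/s16.png

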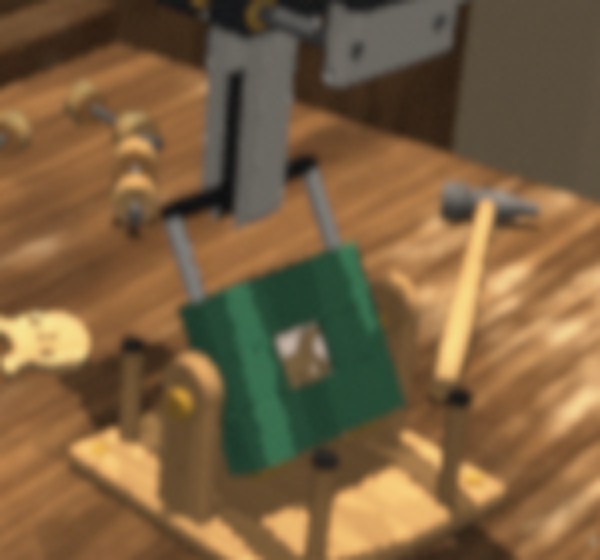

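>>> servo_tool(targets="0 0.046 0 0.032 0 0 0; 0 0.085 0 0.071 0 0 0; 0 0.117 0 0.117 0 0 0; 0 0.141 0 0.168 0 0 0; 0 0.155 0 0.221 0 0 0; 0 0.16 0 0.262 0 0 0; 0 0.16 0 0.277 0 0 0; 0 0.16 0 0.285 0 0 0; 0 0.16 0 0.285 0 0 0")

```text
time: 16.63
tool_pos: [0.6202, -0.1748, 0.0261]
ee_rot: [3.138, -0.003, -0.146]
wrist_force: [1.4, -5.7, -0.6]
width: 0.0092
```

```bash
python3 -c "
from h import *
import cv2
st()
a=vision.snapshot('scene')['image'][130:270,320:470,::-1]
cv2.imwrite('pics/s17.png',cv2.resize(a,None,fx=4,fy=4,interpolation=2))"
```

```text
t 16.63 loc [ 0.0814 -0.0021  0.0261] rpy [ 3.1382e+00 -2.9000e-03 -1.4550e-01] F [ 1.4 -5.7 -0.6] w 0.0092 q [-0.36  0.36  1.35 -0.    1.43 -0.22]
```

View pics/s17.png

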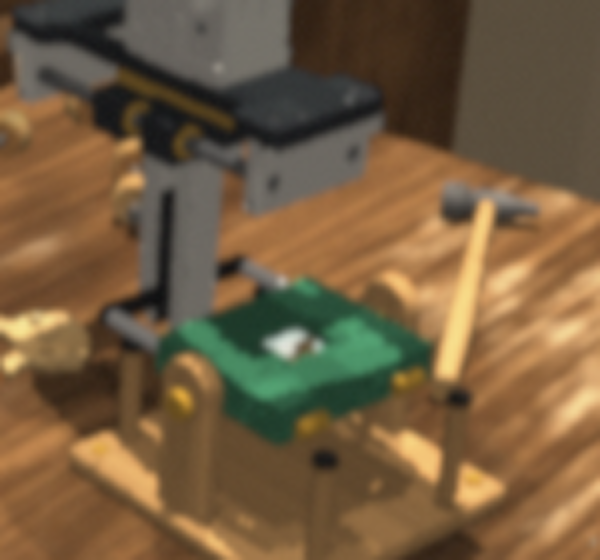

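>>> servo_tool(targets="0.3 0 0 0 0 0 0; 0.3 0 0 0 0 0 0; 0.3 0 0 0 0 0 0; 0.3 0 0 0 0 0 0; 0.3 0 0 -0.1 0 0 0; 0.3 0 0 -0.25 0 0 0; 0.3 0 0 -0.4 0 0 0; 0.3 0 0 -0.5 0 0 0; 0.3 0 0.1 -0.5 0 0 0; 0.3 0 0.25 -0.5 0 0 0; 0.3 0 0.4 -0.5 0 0 0; 0.3 0 0.5 -0.5 0 0 0")

```text
time: 17.68
tool_pos: [0.6008, -0.2984, 0.151]
ee_rot: [3.141, 0.0, -0.145]
wrist_force: [0.4, -0.3, 0.2]
width: 0.0283
```

>>> servo_tool(targets="0.3 0 0.1 -0.1 0 0 0; 0.3 0 0.25 -0.1 0 0 0; 0.3 0 0.4 -0.1 0 0 0; 0.3 0 0.4 -0.1 0 0 0; 0.3 0 0.4 -0.1 0 0 0")

```text
time: 18.1
tool_pos: [0.5861, -0.3967, 0.1747]
ee_rot: [-3.14, 0.001, -0.148]
wrist_force: [0.0, 0.9, -0.5]
width: 0.0283
```

```bash
python3 -c "
from h import *
import cv2
st()
a=vision.snapshot('scene')['image'][130:270,320:470,::-1]
cv2.imwrite('pics/s18.png',cv2.resize(a,None,fx=4,fy=4,interpolation=2))
a=vision.snapshot('top')['image'][:,:,::-1]
cv2.imwrite('pics/t18.png',a);cv2.imwrite('pics/t18b.png',cv2.resize(a[205:325,330:450],None,fx=5,fy=5,interpolation=2))"
```

```text
t 18.10 loc [ 0.0797 -0.2265  0.1747] rpy [-3.1401e+00  1.4000e-03 -1.4750e-01] F [ 0.   0.9 -0.5] w 0.0283 q [-0.68  0.45  0.93  0.    1.76 -0.53]
```

View pics/s18.png

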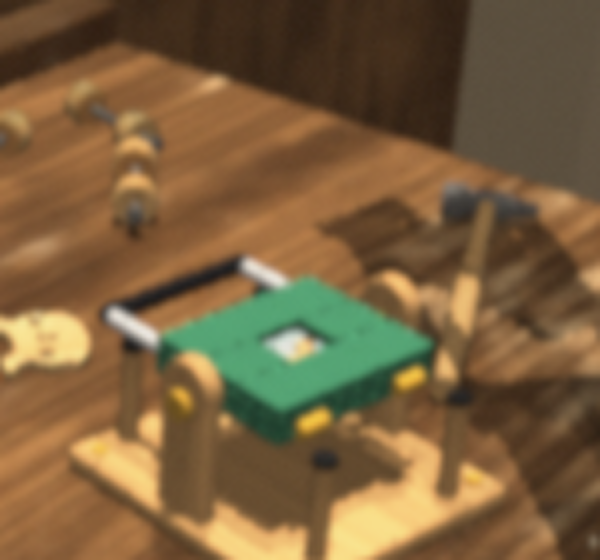

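View pics/t18.png

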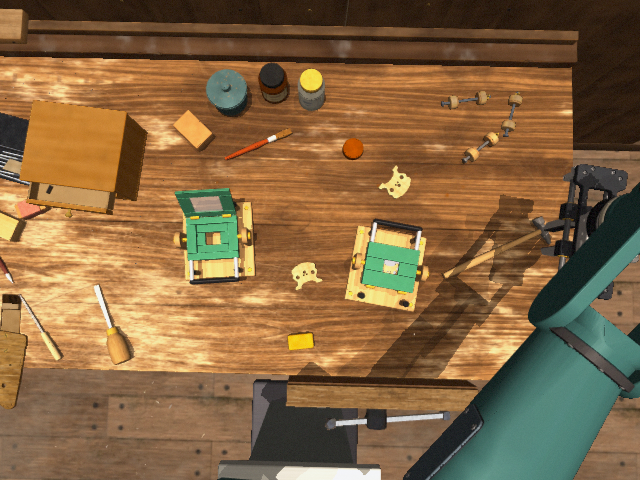

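View pics/t18b.png

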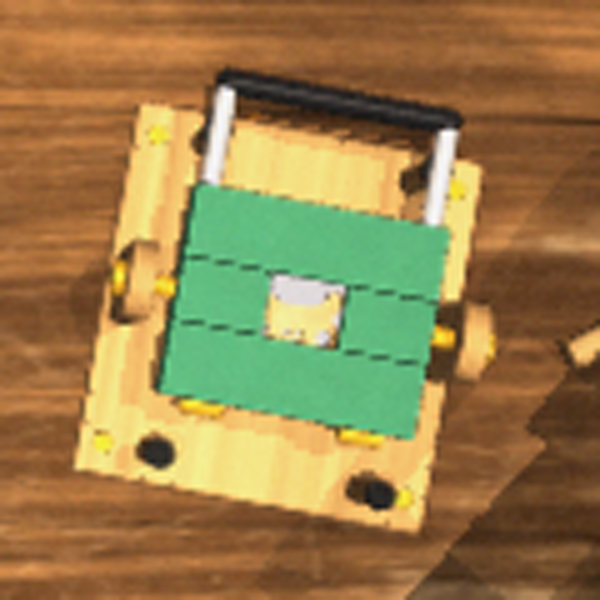

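```bash
python3 -c "
from h import *
import cv2
s=vision.snapshot('scene')
for p in((.08,.042,.07),(.08,-.042,.07),(-.04,-.048,.08),(-.04,.048,.066),(-.04,.048,.06),(.04,.048,.06)): print(p,((pr(s,W(*p))-[320,130]+.4)*4).round())
a=s['image'][190:250,345:435,::-1]
cv2.imwrite('pics/s19.png',cv2.resize(a,None,fx=8,fy=8,interpolation=2))
"
```

```text
(0.08, 0.042, 0.07) [109. 321.]
(0.08, -0.042, 0.07) [239. 269.]
(-0.04, -0.048, 0.08) [438. 343.]
(-0.04, 0.048, 0.066) [284. 440.]
(-0.04, 0.048, 0.06) [283. 452.]
(0.04, 0.048, 0.06) [156. 378.]
```

View pics/s19.png

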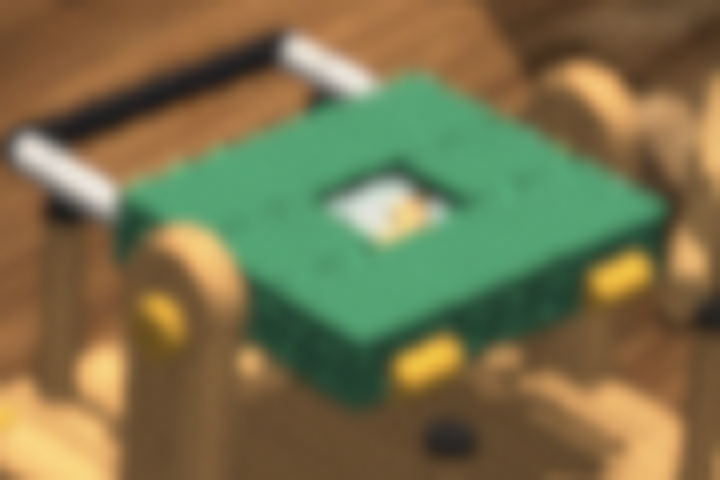

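```bash
python3 -c "
from h import *
st();robot.close_job()"
```

```text
t 18.25 loc [ 0.0806 -0.2234  0.1757] rpy [-3.1405e+00  4.0000e-04 -1.4310e-01] F [-0.3 -0.3 -0.3] w 0.0287 q [-0.67  0.45  0.93  0.    1.76 -0.53]
the job is handed in; nothing more can be done
```

I shut the lid over the bridge, swung the tray over half a turn by its black bar, let go and backed away. I handed the job in at 18.3 s, and no verdict was reported.

**Last checks:**
- **Tray and lid:** the last pictures show the tray level and upside down, with the bar at its resting position on the +x side. The lid lies flat against the tray along the side in view; its free edge could not be seen.
- **Bridge:** its back shows in the window. It has slid towards the hinge, but the pocket walls should keep it within about 10 mm of centre. I judged that by eye and did not measure it.
- **Empty holder:** it looks unchanged in the top view.
- **Robot:** it stands about 0.22 m to the side with almost no wrist force.

**What went wrong on the way:**
- **First lid push:** the finger passed over the top of the lid.
- **Later lid push:** another try caught the lid's free edge and tipped the tray to about 0.39 rad, under the 0.5 limit. I then pressed the lid shut and the tray back onto its rest.
- **Cause of both:** the real fingertip is about 25 mm above the reported TCP, as the scene camera and the contact heights both showed. The wrist camera alone could not settle this. I used that offset from then on.

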